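# Line up the castle nut of the board holder and lock it with its pin

## Robot

A 7-joint arm with a two-finger parallel gripper is mounted at the origin on the work surface. World frame = base frame: x ahead of the robot, y to its left, z up, the work surface at z = 0. Lengths are in mm, angles in rad, forces in N, time in s.
With the tool pointing down it reaches from about 425 to 950 mm from the base axis. Payload 4.7 kg.
Tool frame: the origin (TCP) lies midway between the tips of the shut fingers; the grasp point (between the pads) lies 19 mm behind it; x points along the fingers, y is the direction in which the jaws open and shut, and the axes are right-handed (so a half turn about x gives the same grasp; the last joint's range is limited). The gripper opens to 85 mm and grips with 20 to 120 N. Pads are 22 mm wide; open, the fingers measure 114 mm over their backs; the gripper's body (76 mm by 85 mm) begins 54 mm behind the grasp point. The pads swing forward as they close: fully open they stand 13 mm farther back than shut.
Start: joints at [1.215, 0.469, -0.049, 1.532, 0.024, 1.141, -0.082], TCP at [216.731, -639.278, 231.335] pointing down, gripper open.
Joint ranges: [-2.59, 2.59], [-0.33, 1.99], [-1.39, 1.29], [0.1, 2.45], [-1.04, 4.18], [0.21, 1.99], [-2.66, 2.66]. Speed limits (rad/s): [2.57, 2.57, 3.14, 3.14, 3.14, 3.14, 3.14].

## Interface

Orientations are given as a unit quaternion [w, x, y, z].
In Python, from station import sense, optics, manip gives the robot as it stands.
- The arm moves only by the tool move_arm, never from a script. Its argument "commands" is a list of rows, each an object with "translation": the shift along the tool's x, y, z in cm, a list of three; "twist": the turn about the tool's x in rad; "fingers": the closure, from 0 (fully open) to 1 (shut). In form: [{"translation": [dx, dy, dz], "twist": twist, "fingers": fingers}, ...]. A call has 1 to 20 rows; each row is the pose to reach, as a shift and turn from the pose measured when the call began, along the tool's axes at that moment; what a row does not reach only later rows make up. A row lasts 1/8 s, in which the tool goes at most 62.5 mm and 10.7 degrees, less where a joint would pass 70% of its speed; a pose out of reach is approached as far as the arm can. A call with a gripper value outside its range is refused whole. The fingers move at their own pace and stop on an object; "grip_force" is the grip in N (left out, the last holds). Time passes only in rows, so rows that repeat a pose let the fingers close. It gives the time, the measured TCP pose, the force and the opening at its end, in the units of the state.
- sense(): the state, without advancing time (a new reading comes with each control period).
- optics.get_image(name): name is "side" or "top"; returns a dict with "pixels" (480x640x3 uint8, blue, green, red), "K" (3x3 intrinsics, pixels), "R" (3x3) and "t" (3): a world point X has camera coordinates R X + t. Camera axes: x right, y down, z forward; pixel columns grow to the right and rows downward; lengths in mm; the calibration is good to about 2 mm. A picture is of the moment at which its call begins. There is no depth.
- manip.sign_off(): hands the job in, once; it reports no verdict.
The state is a dict: "t": time; "joint_pos": joint angles; "joint_vel": joint speeds; "joint_torque": joint torques, N m; "eef_pos": TCP position; "tcp_rot": TCP orientation; "contact_force": force on the tool from outside, world axes, zero at the start; "wrist_torque": the same for the moment, N m; "width": finger opening in mm.
Only numpy, scipy, OpenCV 4.12 (cv2) and the standard library are available. Lean on these libraries where they do the work, as an engineer would, in place of code of your own. Each camera call takes 0.05 s, during which the arm holds its last target. There are 200 camera calls.

## Task

The castle nut on the spindle of the blue circuit-board holder has to be locked. Tighten the nut (clockwise seen from above) gently, only until its next slot comes in front of the spring-loaded locking pin and the pin drops into it, and do not force the nut on against the pin. Then gently push the red tab until the pin is fully home through the spindle's cross hole, let go, and leave the things lying around the holder where they are.

Things in the scene. Friction and masses are not known exactly. Their poses are not given: they have to be found in the camera images.
- holder: Circuit-board holder, fixed: dark base plate 300 x 90 mm, 12 mm thick, with a vertical steel spindle 20 mm thick that carries the nut. Origin: on the spindle axis at table height; z up; x points from the spindle to the pin guide, along the cross hole. A black arm (22 mm wide, top at 36 mm) runs from under the nut to -x, to an upright with a green board: x = -115 to -146 mm, 110 mm wide, top at 87 mm.
- spindle_top (a point): Middle of the spindle's end, 84 mm above the table. A yellow stripe on it shows the direction of the cross hole, which runs through the spindle along holder x, 68 mm above the table.
- guide: Blue guide of the pin, fixed on the holder; its frame is the holder's. It stands along holder x from x = 34 to 135 mm, 26 mm wide, top 80 mm above the table, with a slot along its top through which the red tab stands up. Its front part is the pin's hard stop.
- nut: Brass hexagon of the castle nut, 40 mm across flats, 40 to 62 mm above the table. Origin on the axis at its underside; x axis normal to one flat, z up. It starts with x turned 0.40 to 0.65 rad counterclockwise (from above) from holder x; tightening brings x towards holder x. In the next slot x ends within 0.31 rad of holder x, either side. It turns stiffly (0.3 N m), does not rise, stays where left.
- nut_crown (a point): Middle of the nut's steel crown, a ring 37 mm across pressed firmly on the hexagon, 62 to 76 mm above the table, with 6 slots 7 mm wide every 60 degrees, open upward. The slots lie only roughly over the middles of the flats: up to 0.25 rad off, either way, differently each time. The axes here are the hexagon's and do not show where the slots are: that must be felt or seen.
- pin_tab (a point): Centre of the pin's red tab: 12 mm along the guide (x), 10 mm wide (y), 80 to 114 mm above the table; this point at 96 mm; axes as the holder's; it slides only along holder x. It starts 92 to 94 mm from the spindle axis, the pin's tip resting on the crown; when a slot comes in front of the pin it springs in, to about 82 mm; fully home, at a hard stop, it is at 52 mm.
- pin: The whole pin: round steel shank 5 mm thick with a 3 mm tapered tip, 68 mm above the table, and the red tab. It has about 1 mm play on either side in a slot (0.055 rad of nut). A light spring drives it into the slot; the last 30 mm must be pushed, with about 4 rising to 6 N, and it stays where left. It is damaged by more than 25 N against the nut or its stop.
- jar: Bystander: closed amber jar with white cap, 52 mm across, 55 mm high; origin under its centre.
- dish: Bystander: white plastic dish, 80 mm across, 26 mm high; origin under its centre.
- dispenser: Bystander: lying grey and blue paste dispenser, 124 mm long, 16 mm thick (flange 30 mm); origin under its middle.

How it is judged (in metres and radians):
On the way, in this order (a step that is already met when the one before it is completed fails the run):
1. the nut is tightened to its next slot and the pin has dropped into it (angle between the x axis of nut and the x axis of holder, either way round below 0.36 rad and x of pin_tab in the frame of holder below 0.0865 m), for 0.2 s.
2. the pin is pushed through the cross hole up to its stop (within 2.5 mm) (x of pin_tab in the frame of holder below 0.0545 m), for 0.2 s.
At the end, for the whole second after the job is handed in: The pin is at rest at its stop (tab centre at most 54.5 mm from the spindle axis), in the nut's next slot (the hexagon's x axis within 0.36 rad of holder x); the bystanders lie within 25 mm of where they were (angle between the x axis of nut and the x axis of holder, either way round below 0.36 rad and x of pin_tab in the frame of holder below 0.0545 m and linear speed of pin below 0.01 m/s and distance of each of jar, dish, dispenser from where it was at the start of the episode below 0.025 m); the robot touches nothing.
It fails at once if the pin and the nut press on each other with more than 25 N (contact force between pin and nut above 25 N).
It fails at once if the pin is pressed against its stop with more than 25 N (contact force between pin and guide above 25 N).
It fails at once if a bystander (jar, dish, dispenser) is pushed away by more than 25 mm (distance of any of jar, dish, dispenser from where it was at the start of the episode above 0.025 m).
It also fails if it takes over 48 s, if anything falls off the work surface, if the arm or the gripper's body presses on something with over 40 N, if the wrist force passes 120 N, or if a joint passes its speed limit or range.

## Working session

There is one attempt and no reset: what is moved stays moved. The work goes in short steps, Python scripts to look and compute and a tool call to move; the robot and the scene stay as the last step left them, time stands still between calls to the robot, and variables do not carry over. Pictures are saved under pics/ and viewed, about 8 in all and at most 12, crops included, and the job is handed in when it is done.

Besides the shell and the picture viewer there is one more tool, called by a JSON object that holds its "method" and its "body". move_arm: Moves the arm, as the interface text tells. Its arguments: {"type":"object","properties":{"commands":{"type":"array","items":{"type":"object","properties":{"translation":{"type":"array","items":{"type":"number"}},"twist":{"type":"number"},"fingers":{"type":"number"}}}},"grip_force":{"type":"number"}},"required":["commands"]}

```bash
mkdir -p pics; ls; python3 - <<'E'
from station import sense, optics, manip
import cv2,numpy as np
s=sense();print(s)
for n in("side","top"):
    d=optics.get_image(n);cv2.imwrite(f"pics/{n}0.png",d["pixels"]);np.savez(f"{n}0.npz",**d);print(n,d["K"],d["R"],d["t"])
E
```

```text
pics
{'t': 0.0, 'joint_pos': array([ 1.21512641,  0.46943372, -0.04857589,  1.53369859,  0.02411623,
        1.1409833 , -0.08226983]), 'joint_vel': array([-0.00070601,  0.00029424, -0.00063148, -0.00124239,  0.00194397,
       -0.00165049,  0.00077317]), 'joint_torque': array([-1.53442879e-04, -5.10301280e+01, -4.61862946e-02, -2.37710613e+01,
        1.07864730e-02,  7.57709902e-03,  7.84508458e-09]), 'eef_pos': array([ 216.47356028, -638.73225781,  230.26458496]), 'tcp_rot': array([-0.11436582, -0.69754235, -0.1157047 ,  0.6978306 ]), 'contact_force': array([-0.50957147,  0.54482112,  0.03624232]), 'wrist_torque': array([ 0.04077419,  0.0046217 , -0.02710986]), 'width': 85.32140423700592}
side [[459.27288811   0.         319.75627478]
 [  0.         459.27288811 238.04520708]
 [  0.           0.           1.        ]] [[-0.76704312 -0.64158744  0.00322527]
 [-0.47395188  0.56322557 -0.67686525]
 [ 0.43245169 -0.52071346 -0.73609988]] [391.59989878 360.59466739 487.77133256]
top [[590.07604345   0.         327.35810794]
 [  0.         590.07604345 242.64603454]
 [  0.           0.           1.        ]] [[ 3.22525414e-03 -9.99994683e-01 -4.82181967e-04]
 [-9.96338866e-01 -3.17226866e-03 -8.54330184e-02]
 [ 8.54310345e-02  7.55959830e-04 -9.96343800e-01]] [-86.39560308 581.37154957 975.81648279]
```

View pics/top0.png

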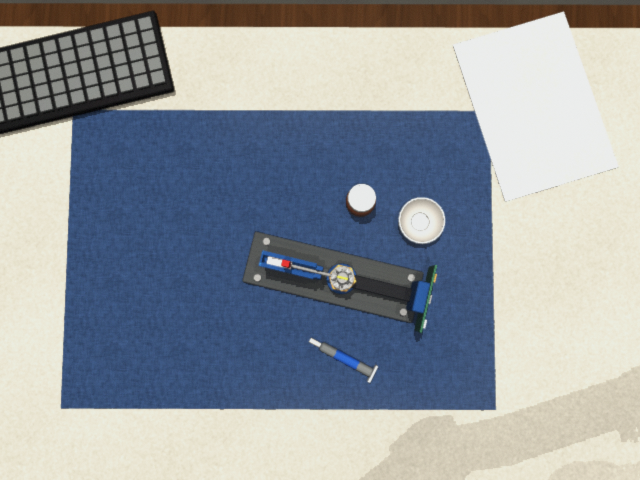

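View pics/side0.png

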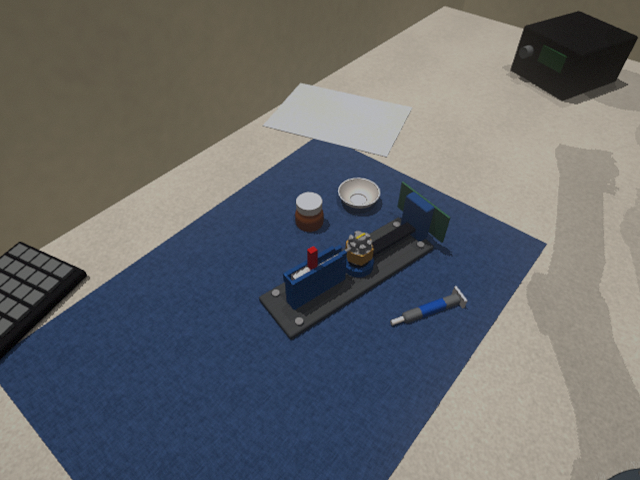

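Top view: the nut is at about (342,278), the red tab at (285,264), the jar at (361,200), the dish at (421,221) and the dispenser at (345,360). In the side view the tab is at (313,257) and the nut at (359,248).

```bash
cat > h.py <<'E'
import cv2,numpy as np
def ray(d,uv,z):
    K,R,t=d["K"],d["R"],d["t"]; C=-R.T@t
    v=R.T@np.linalg.inv(K)@np.array([uv[0],uv[1],1.]); return C+v*(z-C[2])/v[2]
def proj(d,X):
    p=d["K"]@(d["R"]@np.asarray(X,float)+d["t"]);return p[:2]/p[2]
def centers(d,lo,hi,amin=8):
    m=cv2.inRange(cv2.cvtColor(d["pixels"],cv2.COLOR_BGR2HSV),lo,hi)
    n,_,st,c=cv2.connectedComponentsWithStats(m)
    return [(c[i].round(1).tolist(),st[i].tolist()) for i in range(1,n) if st[i,4]>=amin]
E
python3 - <<'E'
from h import *
T=np.load("top0.npz");S=np.load("side0.npz")
red=((0,160,90),(8,255,255));br=((15,70,90),(35,255,255))
for n,d in(("T",T),("S",S)):
    print(n,"red",centers(d,*red)); print("yel",[c for c in centers(d,*br,4) if c[1][4]<3000 and 200<c[0][1]<320])
def crop(d,c,r,k): 
    x,y=c;return cv2.resize(d["pixels"][y-r:y+r,x-r:x+r],None,fx=k,fy=k,interpolation=cv2.INTER_CUBIC)
a=crop(T,(342,278),25,16)[:,:]
b=crop(S,(345,250),50,8)[:,:]
b=np.pad(b,((0,max(0,a.shape[0]-b.shape[0])),(0,0),(0,0)))
cv2.imwrite("pics/crop1.png",np.hstack([cv2.resize(a,(400,400)),cv2.resize(b,(400,400))]))
E
```

```text
T red [([285.2, 263.4], [282, 261, 8, 6, 36])]
yel [([338.5, 265.6], [336, 265, 6, 3, 8]), ([350.3, 268.5], [348, 267, 5, 5, 11]), ([434.7, 277.7], [433, 274, 4, 9, 18]), ([329.6, 277.8], [329, 277, 2, 3, 5]), ([342.1, 277.4], [337, 276, 11, 4, 28]), ([353.8, 281.0], [351, 276, 6, 11, 21]), ([333.1, 286.9], [332, 285, 4, 4, 9]), ([344.6, 289.8], [341, 289, 7, 3, 11])]
S red [([311.5, 249.7], [308, 247, 9, 7, 33])]
yel [([360.2, 235.4], [356, 233, 10, 6, 27]), ([346.6, 242.4], [346, 240, 3, 6, 11]), ([371.4, 249.5], [370, 248, 4, 4, 8]), ([351.5, 252.5], [351, 252, 2, 2, 4]), ([361.4, 255.2], [358, 254, 7, 3, 13])]
```

View pics/crop1.png

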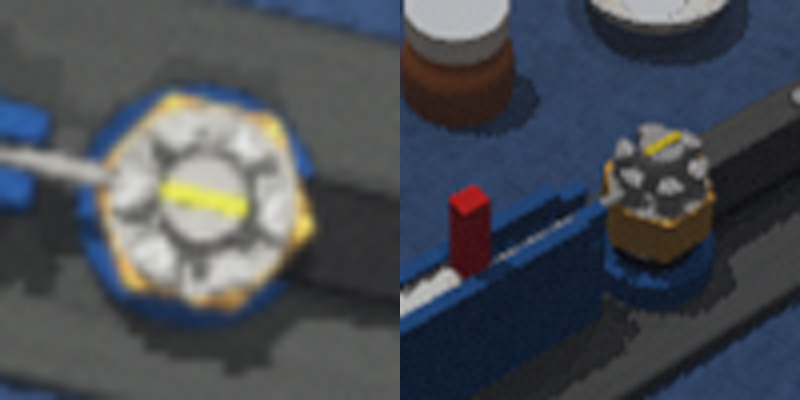

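```bash
cat > a.py <<'E'
from h import *
from station import optics
fr=[optics.get_image("top")["pixels"] for _ in range(8)]
T=dict(np.load("top0.npz")); S=dict(np.load("side0.npz"))
print("noise",np.std([f.astype(float) for f in fr],0).mean())
im=np.mean([f.astype(float) for f in fr],0); np.save("top_avg.npy",im)
sp=ray(T,(342.1,277.4),84); tb=ray(T,(285.2,263.4),114)
def tri(a,b):
    A=[];B=[]
    for d,uv in((T,a),(S,b)):
        C=-d["R"].T@d["t"];v=ray(d,uv,0)-C;v/=np.linalg.norm(v);P=np.eye(3)-np.outer(v,v);A.append(P);B.append(P@C)
    return np.linalg.solve(sum(A),sum(B))
print("sp",sp,"tab",tb,"dist",np.linalg.norm((tb-sp)[:2]),"tri",tri((342.1,277.4),(360.2,235.4)),tri((285.2,263.4),(311.5,249.7)))
th=np.arctan2(*(tb-sp)[1::-1]); print("holder yaw",th)
for uv,z in(((361,198),55),((421,221),26),((345,360),8)):print(ray(T,uv,z))
ang=np.arange(0,360,2)
hsv=cv2.cvtColor(im.astype(np.float32)/255,cv2.COLOR_BGR2HSV);g=im.mean(2)
def samp(I,r,z):
    p=np.array([proj(T,[sp[0]+r*np.cos(th+np.radians(a)),sp[1]+r*np.sin(th+np.radians(a)),z]) for a in ang],np.float32)
    return cv2.remap(I.astype(np.float32),p[:,:1],p[:,1:],cv2.INTER_LINEAR)[:,0]
def ph(s,name):
    c=(s*np.exp(6j*np.radians(ang))).mean(); pk=np.angle(c)/6
    print(name,"peak at rad (mod 1.047)",round(pk,3),round(pk+1.047,3),"amp",abs(c)/s.std())
for r in (12,14,16,17):ph(samp(g,r,76),f"crown bright r{r}")
for r in (19,20.5,21.5,22.5,23):ph(samp(hsv[:,:,1],r,62),f"brass sat r{r}");
s=samp(g,15,76);print(s[::3].round().astype(int))
E
python3 a.py
```

```text
noise 0.96493149521939
sp [ 521.28485363 -108.15391258   84.        ] tab [541.72489381 -19.79561288 114.        ] dist 90.69169955291231 tri [ 520.89809039 -108.39701129   83.90140171] [542.07865451 -19.48711558 112.54793542]
holder yaw 1.3434638961259429
[ 653.41017467 -140.00175846   55.        ]
[ 618.9680137  -243.52136533   26.        ]
[ 383.47440789 -115.07645605    8.        ]
crown bright r12 peak at rad (mod 1.047) 0.027 1.074 amp 0.5083390797086661
crown bright r14 peak at rad (mod 1.047) 0.056 1.103 amp 0.5713447477289652
crown bright r16 peak at rad (mod 1.047) 0.06 1.107 amp 0.49608914467465287
crown bright r17 peak at rad (mod 1.047) 0.037 1.084 amp 0.3683194182072406
brass sat r19 peak at rad (mod 1.047) 0.016 1.063 amp 0.411874060190276
brass sat r20.5 peak at rad (mod 1.047) 0.003 1.05 amp 0.4515553623371422
brass sat r21.5 peak at rad (mod 1.047) 0.237 1.284 amp 0.09815484101563328
brass sat r22.5 peak at rad (mod 1.047) 0.505 1.552 amp 0.41929474132201355
brass sat r23 peak at rad (mod 1.047) 0.511 1.558 amp 0.4103283660938314
[210 209 202 163 119 126 169 170 193 210 209 211 210 172 141 166 128 125
 174 201 202 203 202 191 174 173 149 126 164 204 203 206 208 199 180 170
 136 127 159 195 204 209 214 186 181 186 189 186 194 203 203 203 191 160
 133 163 172 174 187 203]
```

```bash
cat > b.py <<'E'
from h import *
from station import sense
from scipy.spatial.transform import Rotation as Ro
T=dict(np.load("top0.npz")); sp=np.array([521.1,-108.3]);th=1.341
for uv in [(338.5,265.6),(350.3,268.5),(353.8,281.0),(344.6,289.8),(333.1,286.9),(329.6,277.8)]:
    p=ray(T,uv,60)[:2]-sp;a=np.arctan2(p[1],p[0])-th;print(np.linalg.norm(p).round(1),round((a%1.0472),3),end=" | ")
s=sense();q=s["tcp_rot"];R=Ro.from_quat(q[[1,2,3,0]]).as_matrix()
print("\nR",R.round(3));y=R[:,1];print("jaw yaw rel holder",((np.arctan2(y[1],y[0])-th)))
d=np.array([521.1,-108.3,0])-s["eef_pos"];print(R.T@d/10, s["eef_pos"])
E
python3 b.py
```

```text
20.8 1.019 | 20.6 0.022 | 20.1 1.028 | 19.8 0.984 | 20.4 1.031 | 19.9 0.224 | 
R [[ 0.     0.321 -0.947]
 [ 0.    -0.947 -0.321]
 [-1.    -0.    -0.   ]]
jaw yaw rel holder -2.58501140468769
[ 23.13075563 -40.51362721 -45.87090071] [ 216.70744585 -639.24893218  231.28108897]
```

{"method": "move_arm", "body": {"commands": [{"translation":[0,-4,-4.6],"twist":-0.1,"fingers":0},{"translation":[0,-8,-9.2],"twist":-0.2,"fingers":0},{"translation":[0,-12,-13.8],"twist":-0.3,"fingers":0},{"translation":[0,-16,-18.4],"twist":-0.4,"fingers":0},{"translation":[0,-20,-22.9],"twist":-0.5,"fingers":0},{"translation":[0,-24,-27.5],"twist":-0.6,"fingers":0},{"translation":[0,-28,-32],"twist":-0.7,"fingers":0},{"translation":[0,-32,-36.5],"twist":-0.8,"fingers":0},{"translation":[0,-36,-41],"twist":-0.9,"fingers":0},{"translation":[0,-40.5,-45.9],"twist":-1.015,"fingers":0},{"translation":[0,-40.5,-45.9],"twist":-1.015,"fingers":0},{"translation":[0,-40.5,-45.9],"twist":-1.015,"fingers":0},{"translation":[0,-40.5,-45.9],"twist":-1.015,"fingers":0},{"translation":[0,-40.5,-45.9],"twist":-1.015,"fingers":0}], "grip_force": 40}}

```text
t: 2.25
eef_pos: [520.9, -110.0, 231.3]
tcp_rot: [-0.439, -0.554, -0.439, 0.555]
contact_force: [-0.1, -0.0, 0.0]
width: 85.4
```

```bash
cat > c.py <<'E'
from h import *
from station import sense
from scipy.spatial.transform import Rotation as Ro
s=sense();q=s["tcp_rot"];R=Ro.from_quat(q[[1,2,3,0]]).as_matrix();y=R[:,1]
print("t",s["t"],"eef",s["eef_pos"].round(1),"w",s["width"].round(1),"F",s["contact_force"].round(1),"M",s["wrist_torque"].round(2))
print("jaw",round(np.arctan2(y[1],y[0])-1.341,3),"toolx",R[:,0].round(3))
d=np.array([521.1,-108.3,38])-s["eef_pos"];print("to grasp cm",(R.T@d/10).round(2),"joint7",s["joint_pos"][6])
E
python3 c.py
```

```text
Traceback (most recent call last):
  File "c.py", line 5, in <module>
    print("t",s["t"],"eef",s["eef_pos"].round(1),"w",s["width"].round(1),"F",s["contact_force"].round(1),"M",s["wrist_torque"].round(2))
                                                     ^^^^^^^^^^^^^^^^
AttributeError: 'float' object has no attribute 'round'
```

```bash
sed -i 's/s\["width"\].round(1)/round(s["width"],1)/' c.py; python3 c.py; python3 - <<'E'
from h import *
from station import optics
d=optics.get_image("side");cv2.imwrite("pics/side1.png",d["pixels"])
print(centers(d,(0,160,90),(8,255,255)))
E
```

```text
t 2.25 eef [ 520.9 -110.   231.3] w 85.4 F [-0.1 -0.   0. ] M [ 0.   -0.04 -0.03]
jaw -1.573 toolx [-0.    -0.001 -1.   ]
to grasp cm [19.33 -0.02 -0.18] joint7 -0.2538572041653088
[([311.6, 249.7], [308, 247, 9, 6, 33])]
```

View pics/side1.png

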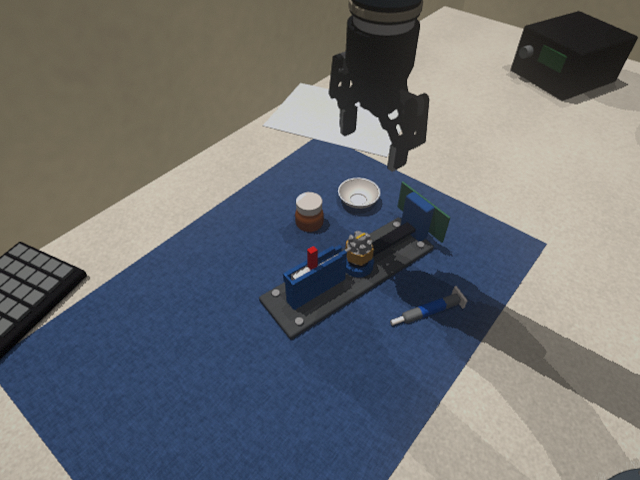

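The gripper is over the nut, at about (380,100), with the fingers across the pin axis. The tab stays visible at (312,250). Descending.

{"method": "move_arm", "body": {"commands": [{"translation":[4,0,-0.2],"twist":0,"fingers":0},{"translation":[8,0,-0.2],"twist":0,"fingers":0},{"translation":[12,0,-0.2],"twist":0,"fingers":0},{"translation":[15,0,-0.2],"twist":0,"fingers":0},{"translation":[17.5,0,-0.2],"twist":0,"fingers":0},{"translation":[19.3,0,-0.2],"twist":0,"fingers":0},{"translation":[19.3,0,-0.2],"twist":0,"fingers":0},{"translation":[19.3,0,-0.2],"twist":0,"fingers":0}]}}

```text
t: 3.3
eef_pos: [522.2, -107.9, 39.1]
tcp_rot: [0.439, 0.555, 0.438, -0.554]
contact_force: [0.2, -0.3, 0.6]
width: 85.1
```

```bash
python3 c.py; python3 - <<'E'
from h import *
from station import optics
d=optics.get_image("side");cv2.imwrite("pics/side2.png",cv2.resize(d["pixels"][170:310,250:450],None,fx=4,fy=4,interpolation=cv2.INTER_CUBIC))
print(centers(d,(0,160,90),(8,255,255)))
E
```

```text
t 3.3 eef [ 522.2 -107.9   39.1] w 85.1 F [ 0.2 -0.3  0.6] M [ 0.04  0.06 -0.02]
jaw -1.573 toolx [ 0.001 -0.001 -1.   ]
to grasp cm [ 0.11 -0.09  0.06] joint7 -0.4221344656817301
[([311.6, 249.7], [308, 247, 9, 6, 34])]
```

View pics/side2.png

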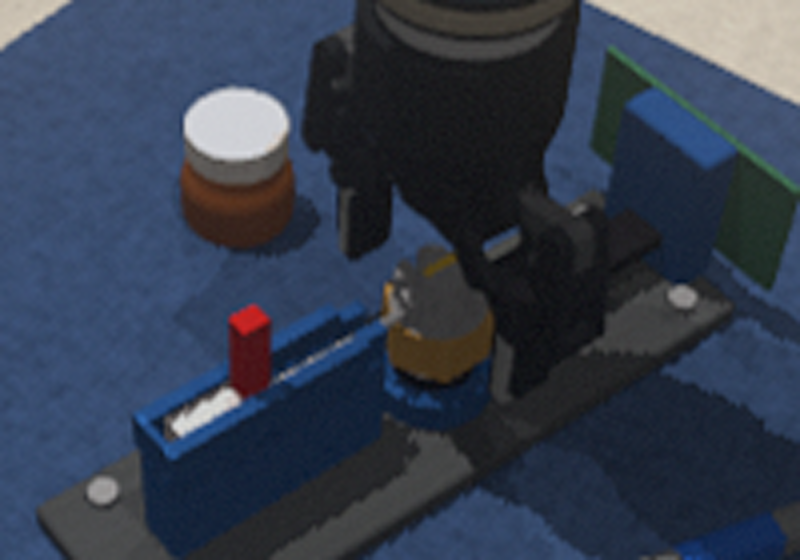

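{"method": "move_arm", "body": {"commands": [{"translation":[0.1,-0.1,0.05],"twist":0,"fingers":0.3},{"translation":[0.1,-0.1,0.05],"twist":0,"fingers":0.5},{"translation":[0.1,-0.1,0.05],"twist":0,"fingers":0.6},{"translation":[0.1,-0.1,0.05],"twist":0,"fingers":0.7},{"translation":[0.1,-0.1,0.05],"twist":0,"fingers":0.7},{"translation":[0.1,-0.1,0.05],"twist":0,"fingers":0.7},{"translation":[0.1,-0.1,0.05],"twist":0,"fingers":0.7}], "grip_force": 60}}

```text
t: 4.22
eef_pos: [521.0, -108.3, 39.0]
tcp_rot: [0.44, 0.554, 0.438, -0.554]
contact_force: [-1.9, -0.3, 4.5]
width: 38.6
```

```bash
cat > d.py <<'E'
from h import *
from station import optics
d=optics.get_image("side");np.savez("last.npz",**d)
# tab top edge-on centre on the plane z=114: distance along holder x, relative to the start reading 93 mm
u=np.array([np.cos(1.341),np.sin(1.341)]);sp=np.array([521.1,-108.3])
c=max(centers(d,(0,160,90),(8,255,255)),key=lambda k:k[1][4])
print("red",c,"tab x ~",round(float((ray(d,c[0],114)[:2]-sp)@u),1))
E
python3 c.py; python3 d.py
```

```text
t 4.225 eef [ 521.  -108.3   39. ] w 38.6 F [-1.9 -0.3  4.5] M [0.05 0.42 0.09]
jaw -1.572 toolx [ 0.001 -0.001 -1.   ]
to grasp cm [0.1  0.01 0.  ] joint7 -0.4222805079091676
red ([311.6, 249.6], [308, 247, 9, 6, 33]) tab x ~ 92.0
```

{"method": "move_arm", "body": {"commands": [{"translation":[0,0,0],"twist":0.05,"fingers":0.7},{"translation":[0,0,0],"twist":0.1,"fingers":0.7},{"translation":[0,0,0],"twist":0.15,"fingers":0.7},{"translation":[0,0,0],"twist":0.2,"fingers":0.7},{"translation":[0,0,0],"twist":0.25,"fingers":0.7},{"translation":[0,0,0],"twist":0.3,"fingers":0.7},{"translation":[0,0,0],"twist":0.35,"fingers":0.7},{"translation":[0,0,0],"twist":0.35,"fingers":0.7},{"translation":[0,0,0],"twist":0.35,"fingers":0.7}]}}

```text
t: 5.4
eef_pos: [520.7, -108.1, 39.0]
tcp_rot: [0.336, 0.622, 0.335, -0.622]
contact_force: [-1.1, 0.7, 1.9]
width: 39.2
```

```bash
python3 c.py; python3 d.py
```

```text
t 5.4 eef [ 520.7 -108.1   39. ] w 39.2 F [-1.1  0.7  1.9] M [ 0.15  0.38 -0.2 ]
jaw -1.922 toolx [ 0.001 -0.001 -1.   ]
to grasp cm [ 0.1   0.05 -0.01] joint7 -0.7063315138132306
red ([312.1, 249.5], [308, 247, 9, 6, 36]) tab x ~ 91.3
```

{"method": "move_arm", "body": {"commands": [{"translation":[0,0,0],"twist":0.03,"fingers":0.7},{"translation":[0,0,0],"twist":0.05,"fingers":0.7},{"translation":[0,0,0],"twist":0.05,"fingers":0.7}]}}

```text
t: 5.82
eef_pos: [520.6, -108.1, 39.0]
tcp_rot: [-0.32, -0.631, -0.319, 0.631]
contact_force: [-1.5, -0.0, 2.1]
width: 39.2
```

```bash
python3 c.py; python3 d.py
```

```text
t 5.825 eef [ 520.6 -108.1   39. ] w 39.2 F [-1.5 -0.   2.1] M [0.09 0.29 0.09]
jaw -1.973 toolx [ 0.001 -0.001 -1.   ]
to grasp cm [ 0.1   0.05 -0.01] joint7 -0.7471319474317621
red ([312.5, 249.4], [309, 247, 9, 6, 33]) tab x ~ 90.8
```

{"method": "move_arm", "body": {"commands": [{"translation":[0,0,0],"twist":0.03,"fingers":0.7},{"translation":[0,0,0],"twist":0.04,"fingers":0.7},{"translation":[0,0,0],"twist":0.04,"fingers":0.7}]}}

```text
t: 6.25
eef_pos: [520.6, -108.0, 39.0]
tcp_rot: [0.308, 0.637, 0.307, -0.637]
contact_force: [-1.3, -0.6, 2.4]
width: 39.1
```

```bash
python3 c.py; python3 d.py
```

```text
t 6.25 eef [ 520.6 -108.    39. ] w 39.1 F [-1.3 -0.6  2.4] M [0.1  0.37 0.07]
jaw -2.013 toolx [ 0.001 -0.001 -1.   ]
to grasp cm [ 0.1   0.05 -0.01] joint7 -0.7798304554927253
red ([313.6, 248.8], [310, 246, 9, 7, 35]) tab x ~ 88.9
```

{"method": "move_arm", "body": {"commands": [{"translation":[0,0,0],"twist":0.015,"fingers":0.7},{"translation":[0,0,0],"twist":0.015,"fingers":0.7}]}}

```text
t: 6.55
eef_pos: [520.6, -108.0, 39.0]
tcp_rot: [0.302, 0.639, 0.302, -0.639]
contact_force: [-1.9, 0.5, 1.7]
width: 38.9
```

```bash
python3 c.py; python3 d.py
```

```text
t 6.55 eef [ 520.6 -108.    39. ] w 38.9 F [-1.9  0.5  1.7] M [0.09 0.39 0.08]
jaw -2.029 toolx [ 0.    -0.001 -1.   ]
to grasp cm [ 0.1   0.06 -0.01] joint7 -0.7923496421710534
red ([313.5, 248.7], [310, 246, 9, 6, 34]) tab x ~ 88.9
```

{"method": "move_arm", "body": {"commands": [{"translation":[0,0,0],"twist":0.015,"fingers":0.7},{"translation":[0,0,0],"twist":0.015,"fingers":0.7}]}}

```text
t: 6.85
eef_pos: [520.6, -108.0, 39.0]
tcp_rot: [0.297, 0.642, 0.297, -0.642]
contact_force: [-2.3, 0.5, 1.8]
width: 38.7
```

```bash
python3 c.py; python3 d.py
```

```text
t 6.85 eef [ 520.6 -108.    39. ] w 38.7 F [-2.3  0.5  1.8] M [0.11 0.36 0.15]
jaw -2.044 toolx [ 0.    -0.001 -1.   ]
to grasp cm [ 0.1   0.06 -0.01] joint7 -0.804844153509523
red ([313.7, 248.7], [310, 246, 9, 7, 33]) tab x ~ 88.6
```

{"method": "move_arm", "body": {"commands": [{"translation":[0,0,0],"twist":0.015,"fingers":0.7},{"translation":[0,0,0],"twist":0.02,"fingers":0.7},{"translation":[0,0,0],"twist":0.02,"fingers":0.7}]}}

```text
t: 7.28
eef_pos: [520.5, -108.0, 39.0]
tcp_rot: [-0.291, -0.645, -0.29, 0.645]
contact_force: [-2.2, -0.1, 1.9]
width: 38.8
```

```bash
python3 c.py; python3 d.py; python3 - <<'E'
from h import *
d=np.load("last.npz");cv2.imwrite("pics/side3.png",cv2.resize(d["pixels"][215:290,290:390],None,fx=8,fy=8,interpolation=cv2.INTER_CUBIC))
E
```

```text
t 7.275 eef [ 520.5 -108.    39. ] w 38.8 F [-2.2 -0.1  1.9] M [0.05 0.37 0.22]
jaw -2.065 toolx [ 0.    -0.001 -1.   ]
to grasp cm [ 0.1   0.06 -0.02] joint7 -0.8211261340924113
red ([314.1, 248.6], [310, 246, 9, 6, 36]) tab x ~ 88.1
```

View pics/side3.png

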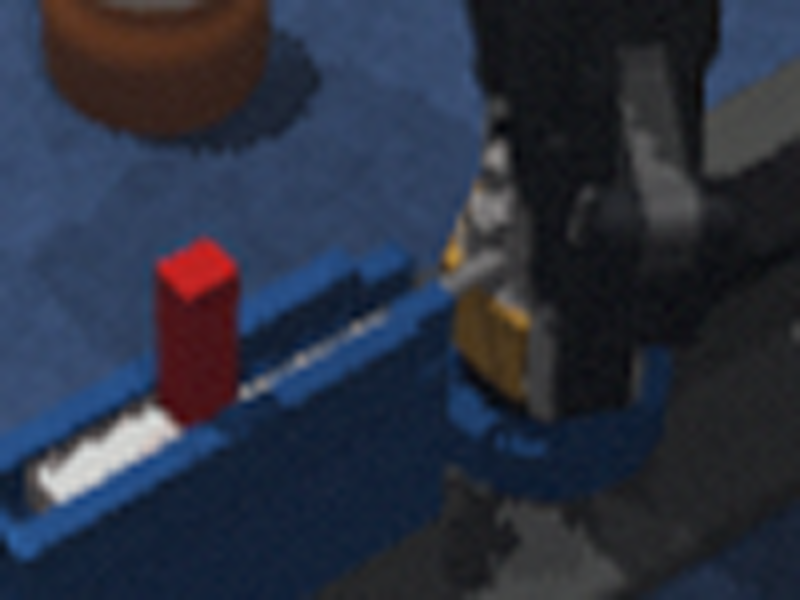

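The pin tip is starting into the slot: the tab has moved from 92 to 88 and the shank end is at the crown, around (490,262) in the crop. I'll continue in small steps.

{"method": "move_arm", "body": {"commands": [{"translation":[0,0,0],"twist":0.015,"fingers":0.7},{"translation":[0,0,0],"twist":0.02,"fingers":0.7},{"translation":[0,0,0],"twist":0.02,"fingers":0.7}]}}

```text
t: 7.7
eef_pos: [520.5, -108.0, 39.1]
tcp_rot: [0.284, 0.648, 0.284, -0.648]
contact_force: [-2.0, 0.7, 1.6]
width: 38.7
```

```bash
python3 c.py; python3 d.py
```

```text
t 7.7 eef [ 520.5 -108.    39.1] w 38.7 F [-2.   0.7  1.6] M [0.13 0.43 0.2 ]
jaw -2.085 toolx [ 0.    -0.001 -1.   ]
to grasp cm [ 0.11  0.06 -0.01] joint7 -0.8374821632514833
red ([316.3, 247.2], [313, 244, 8, 7, 31]) tab x ~ 84.0
```

{"method": "move_arm", "body": {"commands": [{"translation":[0,0,0],"twist":0.01,"fingers":0.7},{"translation":[0,0,0],"twist":0.015,"fingers":0.7},{"translation":[0,0,0],"twist":0.015,"fingers":0.7}]}}

```text
t: 8.12
eef_pos: [520.5, -108.0, 39.0]
tcp_rot: [0.279, 0.65, 0.279, -0.65]
contact_force: [-2.0, 0.5, 2.7]
width: 39.1
```

```bash
python3 c.py; python3 d.py
```

```text
t 8.125 eef [ 520.5 -108.    39. ] w 39.1 F [-2.   0.5  2.7] M [0.06 0.4  0.2 ]
jaw -2.1 toolx [ 0.    -0.001 -1.   ]
to grasp cm [ 0.1   0.06 -0.02] joint7 -0.849803047121803
red ([316.9, 247.1], [313, 244, 9, 7, 35]) tab x ~ 83.2
```

{"method": "move_arm", "body": {"commands": [{"translation":[0,0,0],"twist":0.01,"fingers":0.7},{"translation":[0,0,0],"twist":0.02,"fingers":0.7},{"translation":[0,0,0],"twist":0.02,"fingers":0.7}]}}

```text
t: 8.55
eef_pos: [520.5, -108.0, 39.0]
tcp_rot: [-0.273, -0.652, -0.272, 0.653]
contact_force: [-2.1, 0.4, 1.6]
width: 38.9
```

```bash
python3 c.py; python3 d.py
```

```text
t 8.55 eef [ 520.5 -108.    39. ] w 38.9 F [-2.1  0.4  1.6] M [0.11 0.37 0.21]
jaw -2.121 toolx [ 0.    -0.001 -1.   ]
to grasp cm [ 0.1   0.07 -0.02] joint7 -0.8662791723254263
red ([317.0, 246.9], [313, 244, 9, 7, 33]) tab x ~ 82.9
```

The pin has dropped in: the tab moved from 92 to 83 and the moment hasn't risen. Releasing and lifting.

{"method": "move_arm", "body": {"commands": [{"translation":[0,0,0],"twist":0,"fingers":0.4},{"translation":[0,0,0],"twist":0,"fingers":0.2},{"translation":[0,0,0],"twist":0,"fingers":0},{"translation":[0,0,0],"twist":0,"fingers":0},{"translation":[0,0,0],"twist":0,"fingers":0},{"translation":[-3,0,0],"twist":0,"fingers":0},{"translation":[-7,0,0],"twist":0,"fingers":0},{"translation":[-12,0,0],"twist":0,"fingers":0.2},{"translation":[-13,0,0],"twist":-0.15,"fingers":0.5},{"translation":[-13,0,0],"twist":-0.3,"fingers":0.8},{"translation":[-13,0,0],"twist":-0.45,"fingers":1},{"translation":[-13,0,0],"twist":-0.55,"fingers":1},{"translation":[-13,0,0],"twist":-0.55,"fingers":1},{"translation":[-13,0,0],"twist":-0.55,"fingers":1},{"translation":[-13,0,0],"twist":-0.55,"fingers":1}]}}

```text
t: 10.48
eef_pos: [520.5, -107.8, 169.1]
tcp_rot: [-0.44, -0.554, -0.439, 0.554]
contact_force: [0.4, -0.5, 0.9]
width: -0.4
```

```bash
cat >> c.py <<'E'
h=lambda x,yy,z:(np.array([521.1+x*np.cos(1.341)-yy*np.sin(1.341),-108.3+x*np.sin(1.341)+yy*np.cos(1.341),z]))
u=h(1,0,0)-h(0,0,0);v=h(0,1,0)-h(0,0,0);e=s["eef_pos"]-np.array([521.1,-108.3,0])
print("holder xy of TCP",round(e@u,1),round(e@v,1),"to push-start cm",(R.T@(h(115,0,90)-s["eef_pos"])/10).round(2),"F along holder x",round(s["contact_force"]@u,2))
E
python3 c.py; python3 d.py; python3 - <<'E'
from h import *
from station import optics
d=optics.get_image("top");a=cv2.resize(d["pixels"][225:325,240:380],None,fx=5.7,fy=5.7,interpolation=cv2.INTER_CUBIC)
cv2.imwrite("pics/top4.png",a)
d=np.load("last.npz");cv2.imwrite("pics/side4.png",cv2.resize(d["pixels"][215:290,290:390],None,fx=8,fy=8,interpolation=cv2.INTER_CUBIC))
E
```

```text
t 10.475 eef [ 520.5 -107.8  169.1] w -0.4 F [ 0.4 -0.5  0.9] M [ 0.04 -0.01  0.04]
jaw -1.571 toolx [ 0.    -0.001 -1.   ]
to grasp cm [13.11  0.07  0.02] joint7 -0.27888017135609944
holder xy of TCP 0.3 0.7 to push-start cm [  7.9    0.06 -11.47] F along holder x -0.4
red ([317.0, 247.0], [313, 244, 9, 7, 36]) tab x ~ 83.0
```

View pics/side4.png

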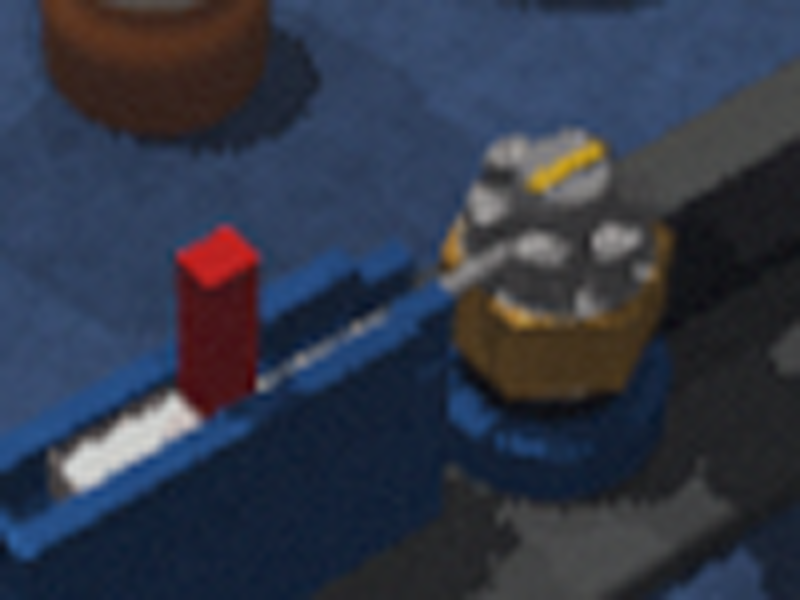

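The pin's end sits inside the crown slot at crop (515,245) and the tab is clear at (218,260). Moving behind the tab.

{"method": "move_arm", "body": {"commands": [{"translation":[0,0.05,-4],"twist":0,"fingers":1},{"translation":[0,0.05,-8],"twist":0,"fingers":1},{"translation":[0,0.05,-11.5],"twist":0,"fingers":1},{"translation":[0,0.05,-11.5],"twist":0,"fingers":1},{"translation":[3,0.05,-11.5],"twist":0,"fingers":1},{"translation":[6,0.05,-11.5],"twist":0,"fingers":1},{"translation":[7.9,0.05,-11.5],"twist":0,"fingers":1},{"translation":[7.9,0.05,-11.5],"twist":0,"fingers":1},{"translation":[7.9,0.05,-11.5],"twist":0,"fingers":1}]}}

```text
t: 11.7
eef_pos: [547.7, 3.5, 90.7]
tcp_rot: [0.44, 0.554, 0.439, -0.554]
contact_force: [-0.1, 0.1, -0.1]
width: 0.2
```

```bash
python3 c.py; python3 - <<'E'
from h import *
from station import optics
d=optics.get_image("side");np.savez("last.npz",**d);cv2.imwrite("pics/side5.png",cv2.resize(d["pixels"][195:295,270:400],None,fx=6,fy=6,interpolation=cv2.INTER_CUBIC))
E
```

```text
t 11.7 eef [547.7   3.5  90.7] w 0.2 F [-0.1  0.1 -0.1] M [ 0.01 -0.01  0.  ]
jaw -1.572 toolx [ 0.001 -0.001 -1.   ]
to grasp cm [ 5.28 -0.04 11.49] joint7 -0.572902509173322
holder xy of TCP 114.9 -0.5 to push-start cm [ 0.07 -0.05 -0.01] F along holder x 0.04
```

View pics/side5.png

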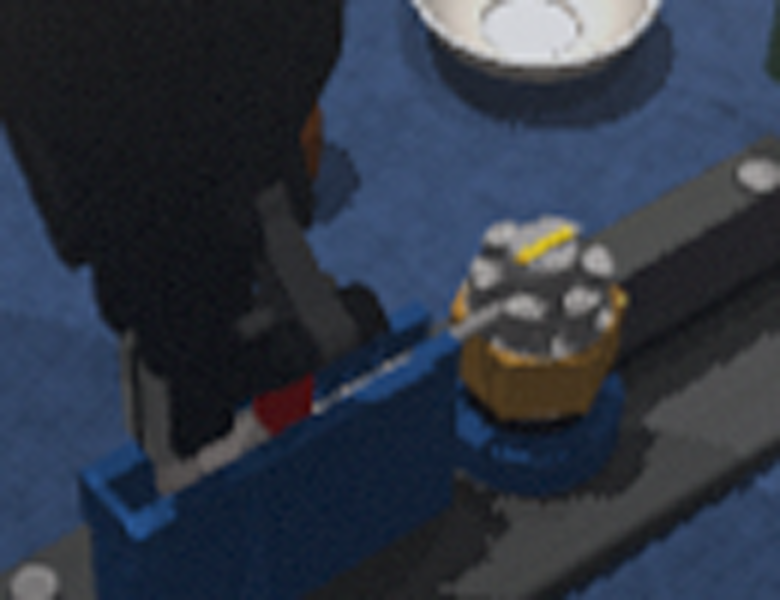

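The closed fingers are behind the tab; its base shows at crop (285,405), and there is no contact yet. Next is a slow approach.

{"method": "move_arm", "body": {"commands": [{"translation":[0,0,0.5],"twist":0,"fingers":1},{"translation":[0,0,1.0],"twist":0,"fingers":1},{"translation":[0,0,1.2],"twist":0,"fingers":1},{"translation":[0,0,1.4],"twist":0,"fingers":1},{"translation":[0,0,1.6],"twist":0,"fingers":1},{"translation":[0,0,1.8],"twist":0,"fingers":1}]}}

```text
t: 12.5
eef_pos: [543.9, -13.6, 91.0]
tcp_rot: [0.44, 0.555, 0.439, -0.554]
contact_force: [0.4, 0.1, -0.2]
width: 0.1
```

```bash
python3 c.py|tail -1
```

```text
holder xy of TCP 97.4 -0.6 to push-start cm [ 0.1  -0.06 -1.76] F along holder x 0.22
```

{"method": "move_arm", "body": {"commands": [{"translation":[0,0,0.2],"twist":0,"fingers":1},{"translation":[0,0,0.4],"twist":0,"fingers":1},{"translation":[0,0,0.6],"twist":0,"fingers":1},{"translation":[0,0,0.6],"twist":0,"fingers":1}]}}

```text
t: 13.0
eef_pos: [542.5, -19.6, 91.0]
tcp_rot: [0.44, 0.555, 0.439, -0.554]
contact_force: [0.9, 1.6, 0.2]
width: 0.0
```

```bash
python3 c.py|tail -1
```

```text
holder xy of TCP 91.3 -0.6 to push-start cm [ 0.1  -0.06 -2.37] F along holder x 1.81
```

{"method": "move_arm", "body": {"commands": [{"translation":[0,0,0.1],"twist":0,"fingers":1},{"translation":[0,0,0.2],"twist":0,"fingers":1},{"translation":[0,0,0.3],"twist":0,"fingers":1},{"translation":[0,0,0.4],"twist":0,"fingers":1}]}}

```text
t: 13.5
eef_pos: [541.6, -23.3, 91.0]
tcp_rot: [0.44, 0.555, 0.439, -0.554]
contact_force: [-0.5, 2.9, -0.4]
width: 0.2
```

```bash
python3 c.py|tail -1
```

```text
holder xy of TCP 87.5 -0.6 to push-start cm [ 0.11 -0.06 -2.75] F along holder x 2.69
```

{"method": "move_arm", "body": {"commands": [{"translation":[0,0,0.15],"twist":0,"fingers":1},{"translation":[0,0,0.3],"twist":0,"fingers":1},{"translation":[0,0,0.45],"twist":0,"fingers":1},{"translation":[0,0,0.6],"twist":0,"fingers":1}]}}

```text
t: 14.0
eef_pos: [540.3, -28.9, 91.1]
tcp_rot: [0.44, 0.555, 0.439, -0.553]
contact_force: [1.3, 3.2, 0.4]
width: 0.0
```

```bash
python3 c.py|tail -1;  python3 - <<'E'
from h import *
from station import optics
d=optics.get_image("side");np.savez("last.npz",**d);cv2.imwrite("pics/side6.png",cv2.resize(d["pixels"][195:295,270:400],None,fx=6,fy=6,interpolation=cv2.INTER_CUBIC))
E
```

```text
holder xy of TCP 81.7 -0.6 to push-start cm [ 0.11 -0.06 -3.33] F along holder x 3.43
```

View pics/side6.png

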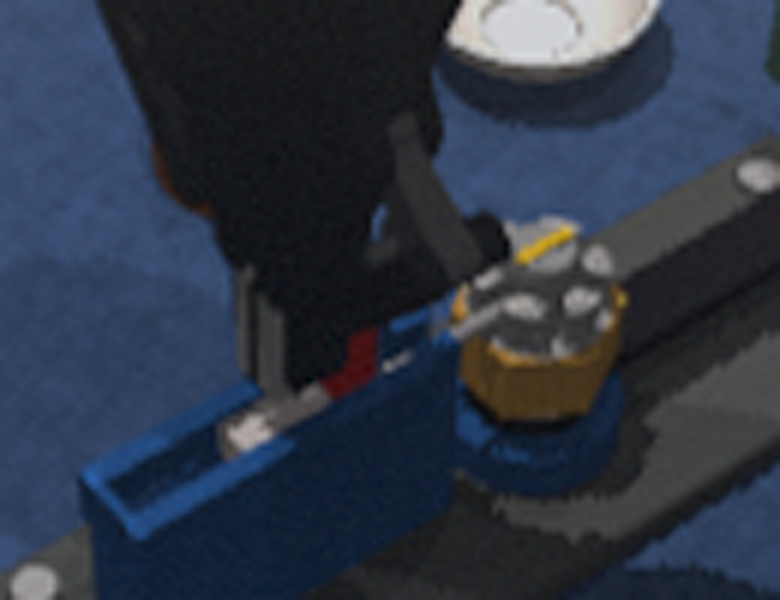

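The tab is being pushed steadily (base now at crop (350,370)) with 3.4 N, and the nut has not moved. Continuing.

{"method": "move_arm", "body": {"commands": [{"translation":[0,0,0.2],"twist":0,"fingers":1},{"translation":[0,0,0.4],"twist":0,"fingers":1},{"translation":[0,0,0.6],"twist":0,"fingers":1},{"translation":[0,0,0.8],"twist":0,"fingers":1},{"translation":[0,0,1.0],"twist":0,"fingers":1}]}}

```text
t: 14.68
eef_pos: [538.0, -38.3, 91.1]
tcp_rot: [0.44, 0.555, 0.439, -0.553]
contact_force: [-0.1, 5.2, 0.0]
width: -0.0
```

```bash
python3 c.py|tail -1
```

```text
holder xy of TCP 72.0 -0.5 to push-start cm [ 0.11 -0.05 -4.3 ] F along holder x 5.07
```

{"method": "move_arm", "body": {"commands": [{"translation":[0,0,0.1],"twist":0,"fingers":1},{"translation":[0,0,0.2],"twist":0,"fingers":1},{"translation":[0,0,0.3],"twist":0,"fingers":1},{"translation":[0,0,0.4],"twist":0,"fingers":1},{"translation":[0,0,0.5],"twist":0,"fingers":1}]}}

```text
t: 15.3
eef_pos: [537.5, -40.3, 91.2]
tcp_rot: [0.439, 0.556, 0.44, -0.551]
contact_force: [1.1, 10.1, -2.0]
width: -0.1
```

```bash
python3 c.py|tail -1
```

```text
holder xy of TCP 70.0 -0.5 to push-start cm [ 0.14 -0.04 -4.5 ] F along holder x 10.07
```

```bash
python3 - <<'E'
from h import *
from station import optics
d=optics.get_image("side");cv2.imwrite("pics/side7.png",cv2.resize(d["pixels"][195:295,270:400],None,fx=6,fy=6,interpolation=cv2.INTER_CUBIC))
u=np.array([np.cos(1.341),np.sin(1.341)]);v=np.array([-u[1],u[0]])
for x in(52,58,):
    for y in(-5,5):
        for z in(80,114):
            P=np.r_[np.array([521.1,-108.3])+x*u+y*v,z];print(x,y,z,((proj(d,P)-[270,195])*6).round())
E
```

```text
52 -5 80 [366. 332.]
52 -5 114 [369. 239.]
52 5 80 [391. 356.]
52 5 114 [395. 264.]
58 -5 80 [348. 342.]
58 -5 114 [350. 250.]
58 5 80 [372. 367.]
58 5 114 [375. 275.]
```

View pics/side7.png

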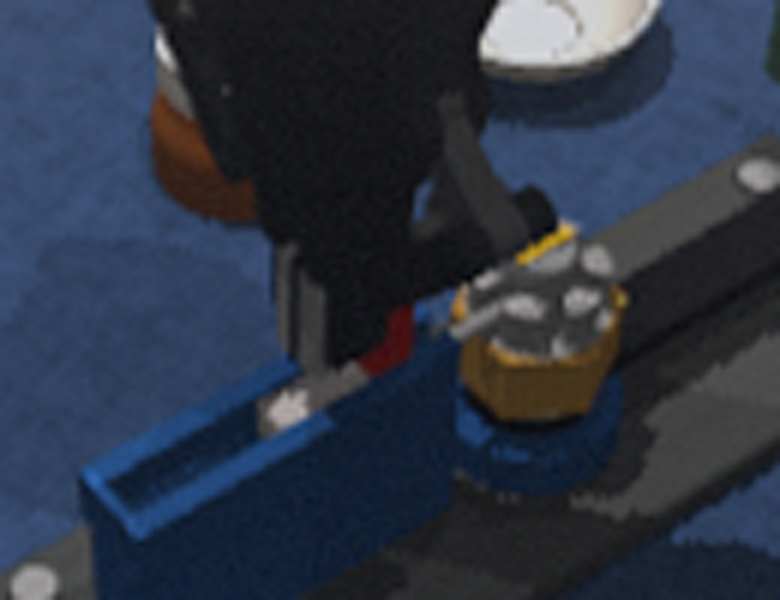

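{"method": "move_arm", "body": {"commands": [{"translation":[0,0,0.2],"twist":0,"fingers":1},{"translation":[0,0,0.35],"twist":0,"fingers":1},{"translation":[0,0,0.5],"twist":0,"fingers":1}]}}

```text
t: 15.72
eef_pos: [537.5, -40.3, 91.3]
tcp_rot: [0.439, 0.558, 0.442, -0.549]
contact_force: [2.9, 15.1, -3.8]
width: 0.6
```

```bash
python3 c.py|tail -1
```

```text
holder xy of TCP 69.9 -0.5 to push-start cm [ 0.18 -0.03 -4.51] F along holder x 15.34
```

A hard stop: 5 N more gave only 0.1 mm. Backing off, lifting and checking.

{"method": "move_arm", "body": {"commands": [{"translation":[0,0,-0.3],"twist":0,"fingers":1},{"translation":[0,0,-1.0],"twist":0,"fingers":1},{"translation":[0,0,-2.5],"twist":0,"fingers":1},{"translation":[-4,0,-2.5],"twist":0,"fingers":1},{"translation":[-8,0,-3],"twist":0,"fingers":1},{"translation":[-12,0,-6],"twist":0,"fingers":1},{"translation":[-14,0,-9],"twist":0,"fingers":1},{"translation":[-14,0,-9],"twist":0,"fingers":1},{"translation":[-14,0,-9],"twist":0,"fingers":1}]}}

```text
t: 16.85
eef_pos: [555.9, 44.9, 231.5]
tcp_rot: [0.439, 0.557, 0.442, -0.549]
contact_force: [-0.1, -0.1, -0.4]
width: -0.0
```

```bash
python3 c.py|tail -1; python3 d.py; python3 - <<'E'
from h import *
from station import optics
d=np.load("last.npz");t=optics.get_image("top")
cv2.imwrite("pics/fin.png",np.hstack([cv2.resize(d["pixels"][165:315,240:440],(400,300)),cv2.resize(t["pixels"][190:340,250:450],(400,300))]))
E
```

```text
holder xy of TCP 157.1 1.0 to push-start cm [14.1   0.03  4.36] F along holder x -0.09
red ([333.8, 237.7], [330, 235, 9, 7, 33]) tab x ~ 52.8
```

View pics/fin.png

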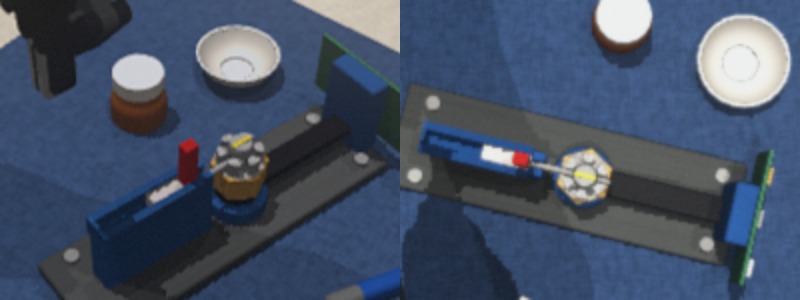

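The tab is near the nut at 52.8 mm (side crop (188,165)). In the top view the pin's tip shows beyond the crown on the far side, at about (607,182). The bystanders look untouched and the arm is clear.

```bash
python3 -c "
from station import manip;print(manip.sign_off())"
```

```text
the job is handed in; nothing more can be done
None
```

The nut is locked and the job is handed in at about 17 s of the 48 s allowed; sign-off gives no verdict, so these are my own readings.

- **Tightening:** I gripped the nut and turned it about 0.55 rad clockwise, the last part in small steps. The pin dropped in, with the tab going from about 92 to 83 mm in the side view. The hexagon's x axis should now be about 0.03 rad from holder x, from the tool's turn, not re-measured in a picture.
- **Pushing home:** I pushed the tab with closed fingers until it hit the hard stop. Force rose from 10 to 15 N with only 0.1 mm of travel; the limit is 25 N.
- **Last check:** After backing off, the tab read 52.8 mm, against a limit of 54.5 mm. The pin's tip shows on the far side of the crown.
- **Surroundings:** The jar and dish look unmoved, but I did not measure them, and only part of the dispenser was in the last picture. The wrist force was about zero.
- **Disagreement:** While the fingers hid part of the tab, one of its edges suggested about 55 mm and the other about 52 mm. The clear view afterwards settled it at 52.8 mm.

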